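Filter changer to the third click

TASK

The light source's filter changer is parked at its home notch. Push its lever along the slot with a fingertip, feeling the clicks, and leave it sitting in the third click from home without running past it or squeezing it; then press the shutter button on the same box fully down and let it come back up. Leave the dishes, the forceps and everything else standing where they are.

Things in the scene. Friction and masses are not known exactly. Their poses are not given: they have to be found in the camera images.
- lightbox: Cream box with rubber feet, 150 mm (its x) by 250 mm (its y) by 60 mm high, fixed. Origin at the centre of its underside, axes along its sides; +x faces away from the robot, yawed up to 0.35 rad. Its flat top carries the lever's slot (along y, 15 mm to the +x side of the middle), the shutter button on the near side and a small dish at the far corner of the +y end.
- lever (a joint): Travel of the filter lever along the slot, m, growing towards the box's +y. 0 = home notch, where it starts; clicks at 18, 36, 54 (the third), 72, 90 mm; stops at -2 and 92 mm. The row's place in the slot varies by 8 mm either way. Leaving a notch it resists with up to 4 N, most 4.5 mm out; past half-way (9 mm) it jumps ahead into the next notch, rests there within 1 mm, and the push drops to nothing.
- lever_tab (a point): Centre of the lever's black tab: 24 mm across the slot (box x), 12 mm along it (box y), 26 mm high, on a 7 mm steel stem standing in the slot. It lies 25 mm above the box's top; the tab's underside is 12 mm and its upper face 38 mm above the top. It moves with the lever and is pushed on its -y side, not pinched.
- shutter (a joint): Travel of the round grey shutter button on the box's top, m: 0 = up, 0.006 = fully down; a spring pushes it back (about 5 N fully down).
- shutter_top (a point): Centre of the shutter button's flat upper face: 26 mm across, 18 mm above the box's top, in a metal collar 42 mm across and 12 mm high; 45 mm nearer the robot than the box's middle and 30 mm towards its +y end. Pressed straight down.
- lid_dish_mid (a point): Middle of the round clear dish (60 mm across, 14 mm high, loose) lying on the box's top at the far corner of its +y end.
- gold_block_mid (a point): Middle of the gold-coloured metal block (90 x 90 x 30 mm, loose) beside the box's +y end.
- dish_mid (a point): Middle of the second round clear dish (60 mm across, 14 mm high, loose), on the gold block.
- forceps_mid (a point): Middle of the steel forceps (125 mm long, 8 mm high, loose) lying on the bench in front of the box.
- rack_mid (a point): Point 30 mm up in the middle of the white tube rack (130 x 90 mm, 116 mm high with its capped tubes, loose) beyond the box's -y end.
- reagent_mid (a point): Middle of the small jar (48 mm across, 85 mm high, loose) behind the box.
- tip_box_mid (a point): Middle of the grey and white pipette-tip box with rows of dark holes in its top (85 x 120 x 45 mm, loose) behind the box, towards its +y end.

How it is judged (in metres and radians):
On the way, in this order (a step that is already met when the one before it is completed fails the run):
1. the lever sits still in the third notch (value of joint lever between 0.05 and 0.058 m and velocity of joint lever between -0.01 and 0.01 m/s), for 0.2 s.
2. the shutter button is pressed down, the lever still in the third notch (value of joint lever between 0.05 and 0.058 m and value of joint shutter above 0.0045 m).
At the end, for the whole second after the job is handed in: The lever rests in the third notch (54 mm, within 4 mm), the shutter button has been pressed (at least 4.5 mm) after that and is up again, and no loose thing is more than 20 mm from where it started (value of joint lever between 0.05 and 0.058 m and velocity of joint lever between -0.005 and 0.005 m/s and value of joint shutter below 0.0015 m and distance of each of lid_dish_mid, dish_mid, gold_block_mid, forceps_mid, rack_mid, reagent_mid, tip_box_mid from where it was at the start of the episode below 0.02 m); the robot touches nothing.
It fails at once if the lever runs past the third notch towards the fourth (beyond 65 mm) (value of joint lever above 0.065 m).
It fails at once if the shutter button is pressed (over 3 mm) while the lever is not in the third notch (value of joint shutter above 0.003 m and not (value of joint lever between 0.05 and 0.058 m)).
It fails at once if the lever's tab is squeezed or forced (over 25 N) (contact force between the fingers and lever above 25 N).
It fails at once if a bystander is shoved or lifted (over 20 mm) (distance of any of lid_dish_mid, dish_mid, gold_block_mid, forceps_mid, rack_mid, reagent_mid, tip_box_mid from where it was at the start of the episode above 0.02 m).
It also fails if it takes over 72 s, if anything falls off the work surface, if the arm or the gripper's body presses on something with over 40 N, if the wrist force passes 120 N, or if a joint passes its speed limit or range.

ROBOT

A 6-joint arm with a two-finger parallel gripper is mounted at the origin on the work surface. World frame = base frame: x ahead of the robot, y to its left, z up, the work surface at z = 0. Lengths are in mm, angles in rad, forces in N, time in s.
With the tool pointing down it reaches from about 275 to 825 mm from the base axis. Payload 4.9 kg.
Tool frame: the origin (TCP) lies at the very end of the fingers, on their centre line; the grasp point (between the pads) lies 19 mm behind it; z points along the fingers, y is the line along which they close (so a half turn about z gives the same grasp; the last joint's range is limited). The gripper opens to 85 mm and grips with 20 to 120 N. Pads are 22 mm wide; open, the fingers measure 114 mm over their backs; the gripper's body (76 mm by 85 mm) begins 54 mm behind the grasp point. The pads swing forward as they close: fully open they stand 13 mm farther back than shut.
Start: joints at [1.07, 0.326, -0.193, 1.052, 0, 1.437], TCP at [197.242, 513.434, 231.281] pointing down, gripper open.
Joint ranges: [-2.65, 2.65], [-0.97, 1.79], [-1.3, 1.35], [-1.93, 2.1], [-1.47, 1.37], [-3.14, 3.14]. Speed limits (rad/s): [2.57, 2.57, 3.14, 3.14, 3.14, 3.14].

INTERFACE

Orientations are given as [roll, pitch, yaw] about the fixed x, y, z axes, in that order (R = Rz(yaw) Ry(pitch) Rx(roll)).
In Python, from bench import bot, solve_ik, imaging gives the robot as it stands. Calls block until the motion is done:
- bot.move_ptp(position, orientation): joint-space move of the TCP to a pose.
- bot.movel(position, rot=None, max_speed=150, threshold=None): straight line of the TCP; rot=None keeps the orientation; max_speed is the mean speed in mm/s. With threshold (N) it stops when the force on the tool has changed by that much, and returns True; else False.
- bot.move_j(angles): joint-space move.
- bot.grip(opening, effort=None): opening from 0.0 (shut) to 1.0 (fully open); effort is the grip in N (None keeps the last); returns when the fingers have stopped.
- bot.dwell(seconds).
- solve_ik(position, orientation): joint angles nearest the present ones, or None.
- bot.get_state(): the state.
- imaging.capture(name): name is "side" or "top"; returns the picture (420x560x3 uint8, blue, green, red); there is no depth.
- imaging.camera_model(name): a dict with "K" (3x3 intrinsics, pixels), "position" and "rotation" of the camera in the world. Camera axes: x right, y up, looking along -z (the intrinsics and any distortion apply to the point x, -y, -z); pixel columns grow to the right and rows downward; lengths in mm; the calibration is good to about 2 mm. A picture is of the moment at which its call begins. camera_model takes no time and is no camera call.
A pose or a line that the arm cannot do raises bot.IKError and nothing moves.
- bot.sign_off(): hands the job in; it is judged then, once.
The state is a dict: "t": time; "qpos": joint angles; "joint_velocities": joint speeds; "effort": joint torques, N m; "tcp_pos": TCP position; "orientation": TCP orientation; "contact_force": force on the tool from outside, world axes, zero at the start; "wrist_torque": the same for the moment, N m; "opening": opening from 0.0 (shut) to 1.0 (fully open); "gripper_force": force on a finger pad.
Only numpy, scipy, OpenCV 4.12 (cv2) and the standard library are available. Lean on these libraries where they do the work, as an engineer would, in place of code of your own. Each camera call takes 0.05 s, during which the arm holds its last target. There are 200 camera calls.

## Working session

There is one attempt and no reset: what is moved stays moved. The work goes in short steps, each a Python script; the robot and the scene stay as the last script left them, time stands still between calls to the robot, and variables do not carry over. Pictures are saved under pics/ and viewed, at most 10 in all, crops included, and the job is handed in when it is done.

```bash
ls; mkdir -p pics; python3 - <<'E'
from bench import bot, imaging
import cv2
for n in ("top","side"):
    cv2.imwrite(f"pics/{n}0.png",imaging.capture(n)); m=imaging.camera_model(n); print(n,m)
s=bot.get_state(); print(s["t"],s["orientation"],s["tcp_pos"],s["opening"])
E
```

```text
pics
top {'K': array([[487.2411641 ,   0.        , 273.28919526],
       [  0.        , 487.2411641 , 209.96154003],
       [  0.        ,   0.        ,   1.        ]]), 'position': array([ 490.57446281,   11.56621474, 1098.38920214]), 'rotation': array([ 0.09055957,  0.01614185, -1.5784305 ])}
side {'K': array([[449.1684372 ,   0.        , 281.8181164 ],
       [  0.        , 449.1684372 , 210.02058039],
       [  0.        ,   0.        ,   1.        ]]), 'position': array([560.18716844, 600.85826942, 753.6851854 ]), 'rotation': array([ 0.72098094,  0.01284552, -3.07475964])}
0.1 [-3.14005157e+00 -2.14195812e-04  2.77480055e+00] [196.97999294 512.96428983 230.59568094] 0.9979223289985154
```

View pics/top0.png

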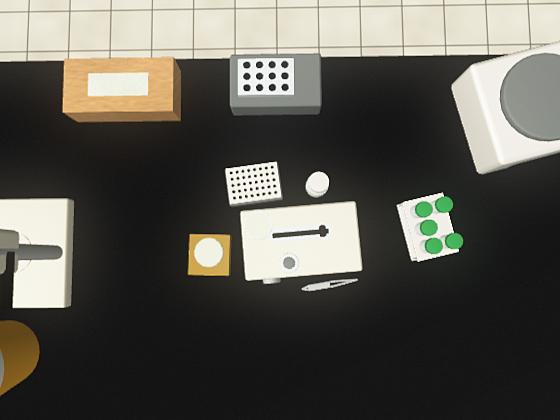

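View pics/side0.png

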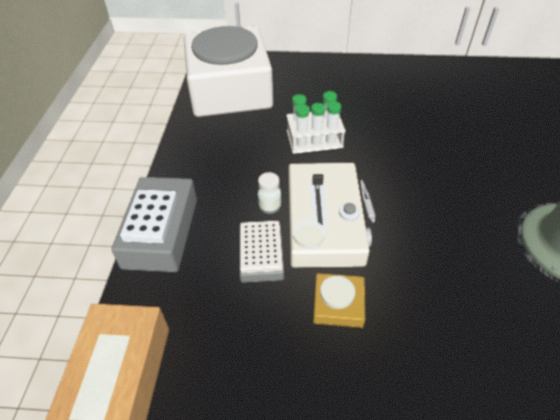

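The top view shows the box near (300,240), the tab at (323,231), the slot running left to about 272, and the button at (289,263). In the side view the tab is at (318,180) and the button at (349,211). Next I measure them.

```bash
cat > h.py <<'E'
import numpy as np, cv2
from scipy.spatial.transform import Rotation as Ro
from bench import bot, imaging, solve_ik
CM={n:imaging.camera_model(n) for n in("top","side")}
def ray(n,p):
    m=CM[n];d=np.linalg.inv(m["K"])@[p[0],p[1],1.];d=np.array([d[0],-d[1],-d[2]])
    d=Ro.from_euler("xyz",m["rotation"]).apply(d);return m["position"],d/np.linalg.norm(d)
def plane(n,p,z):
    o,d=ray(n,p);return o+d*(z-o[2])/d[2]
def tri(a,b):
    o1,d1=ray("top",a);o2,d2=ray("side",b)
    t=np.linalg.lstsq(np.c_[d1,-d2],o2-o1,rcond=None)[0];p,q=o1+t[0]*d1,o2+t[1]*d2
    return (p+q)/2,np.linalg.norm(p-q)
def proj(n,X):
    m=CM[n];c=Ro.from_euler("xyz",m["rotation"]).inv().apply(np.array(X,float)-m["position"])
    u=m["K"]@[c[0],-c[1],-c[2]];return u[:2]/u[2]
E
python3 - <<'E'
from h import *
for n,(x0,y0,x1,y1) in {"top":(230,190,375,300),"side":(275,150,385,275)}.items():
    im=cv2.imread(f"pics/{n}0.png");g=im[y0:y1,x0:x1]
    cv2.imwrite(f"pics/{n}_c.png",cv2.resize(g,None,fx=5 if n=="top" else 4.7,fy=5 if n=="top" else 4.7,interpolation=cv2.INTER_CUBIC))
    m=(g.min(2)>150).astype(np.uint8) if n=="top" else (g.min(2)>130).astype(np.uint8)
    k,_=cv2.findContours(cv2.morphologyEx(m,cv2.MORPH_OPEN,np.ones((9,9))),0,1)
    c=max(k,key=cv2.contourArea);r=cv2.minAreaRect(c)
    b=cv2.boxPoints(r)+[x0,y0]
    print(n,b.round(1).tolist())
    for p in b: print(plane(n,p,60).round(1))
E
```

```text
top [[239.3, 211.0], [355.5, 200.9], [361.8, 274.3], [245.6, 284.4]]
[583.4 100.5  60. ]
[ 602.8 -148.3   60. ]
[ 447.1 -158.1   60. ]
[427.7  87.2  60. ]
side [[288.5, 163.5], [369.2, 161.5], [371.8, 265.8], [291.1, 267.8]]
[ 604.1 -147.3   60. ]
[ 422.1 -163.7   60. ]
[434.5 120.7  60. ]
[583.2 133.9  60. ]
```

View pics/top_c.png

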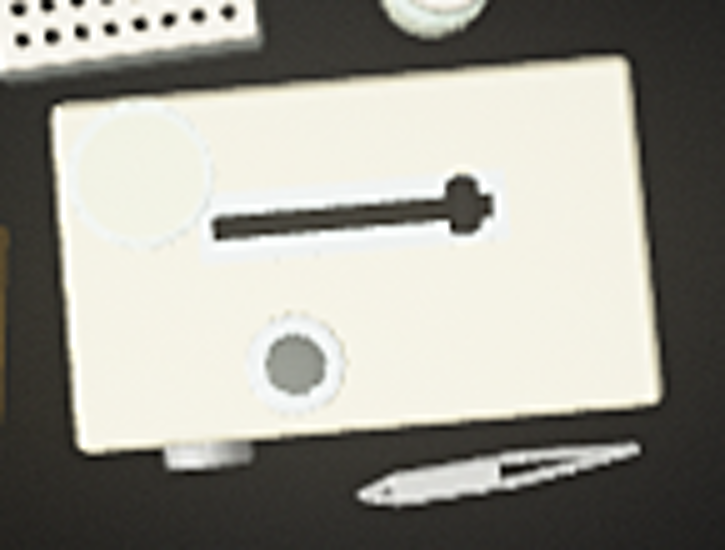

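View pics/side_c.png

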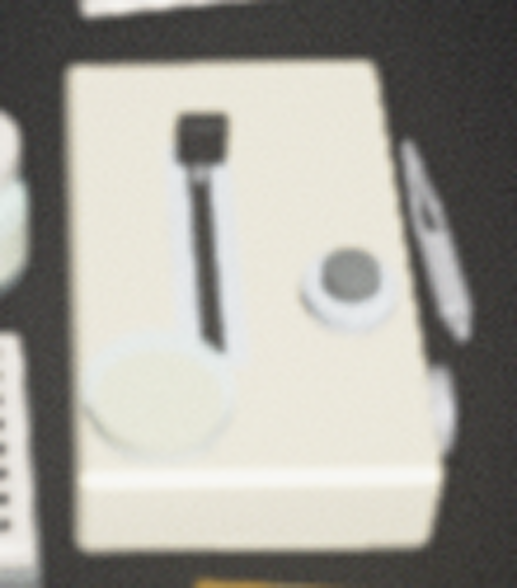

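The top crop shows the tab's upper face at about (463,204) crop px, the button face at (295,364), the slot from 215 to 492, and the box corners clearly. The side crop shows the tab at (202,140), the button at (351,275), and the top corners at (70,66), (375,63), (438,478) and (80,480).

```bash
python3 - <<'E'
from h import *
T=lambda x,y:((x+.5)/5-.5+230,(y+.5)/5-.5+190); S=lambda x,y:((x+.5)/4.7-.5+275,(y+.5)/4.7-.5+150)
tc=[T(52,104),T(629,56),T(663,403),T(80,454)]; sc=[S(78,478),S(68,64),S(377,62),S(440,476)]
P=[]
for a,b in zip(tc,sc):
    p,e=tri(a,b);q=plane("top",a,60);P.append(q);print("corner",p.round(1),round(e,1),q.round(1),plane("side",b,60).round(1))
P=np.array(P);c=P.mean(0);ey=P[0]+P[3]-P[1]-P[2];ey/=np.linalg.norm(ey);ex=np.array([ey[1],-ey[0],0])
print("centre",c.round(1),"yaw",np.arctan2(ex[1],ex[0]),"sizes",np.linalg.norm(P[0]-P[1]),np.linalg.norm(P[3]-P[2]),np.linalg.norm(P[0]-P[3]),np.linalg.norm(P[1]-P[2]))
loc=lambda p:(np.dot(p-c,ex).round(1),np.dot(p-c,ey).round(1))
# masks for button & tab
for n,t,k in(("top",T,5),):
    im=cv2.imread("pics/top0.png").astype(int)
    g=im.max(2)
    sub=g[250:276,278:302];ys,xs=np.nonzero(sub<190);w=190-sub[ys,xs];b=(np.average(xs,weights=w)+278,np.average(ys,weights=w)+250);print("btn px",b)
print("button",tri(b,S(351,275)),plane("top",b,78).round(1),loc(plane("top",b,78)))
for z,p in((98,T(463,204)),(60,T(213,228)),(60,T(493,206))): q=plane("top",p,z);print("tab/slot",q.round(1),loc(q))
q=plane("side",S(202,118),98);print("tab side far/top edge?",q.round(1),loc(q))
q=plane("side",S(202,163),72);print("tab near low edge",q.round(1),loc(q))
q=plane("side",S(351,275),78);print(loc(q))
E
```

```text
corner [584.7  98.7  63. ] 0.4 [584.7  98.9  60. ] [585.   96.5  60. ]
corner [ 602.9 -148.    60.4] 0.2 [ 603.1 -148.1   60. ] [ 602.8 -148.4   60. ]
corner [ 455.  -159.2   58.7] 1.2 [ 455.7 -159.1   60. ] [ 454.6 -157.7   60. ]
corner [437.5  87.1  59.8] 3.1 [436.   87.3  60. ] [439.1  87.1  60. ]
centre [519.9 -30.2  60. ] yaw 0.07691898201976712 sizes 247.73451953810167 247.14512240670982 149.17129674914474 147.8224516539454
btn px (np.float64(288.86347869177405), np.float64(262.18359762140733))
button (array([473.78654909,  -4.25601174,  77.35152327]), np.float64(0.2387430197900444)) [473.9  -4.3  78. ] (np.float64(-43.8), np.float64(29.4))
tab/slot [538.6 -73.   98. ] (np.float64(15.4), np.float64(-44.0))
tab/slot [531.   30.3  60. ] (np.float64(15.8), np.float64(59.5))
tab/slot [539.4 -88.9  60. ] (np.float64(15.0), np.float64(-60.0))
tab side far/top edge? [539.2 -75.5  98. ] (np.float64(15.8), np.float64(-46.6))
tab near low edge [537.9 -73.2  72. ] (np.float64(14.7), np.float64(-44.2))
(np.float64(-43.9), np.float64(30.0))
```

Everything agrees with the stated sizes: box centre (520,-30), yaw 0.077, tab at local (15, about -44 to -48), button at local (-44,30). I'll move in closed and come down behind the tab on its -y side.

```bash
cat >> h.py <<'E'
C=np.array([519.9,-30.2,0]);YAW=0.077
def W(x,y,z): return (C+Ro.from_euler("z",YAW).apply([x,y,0])+[0,0,z]).tolist()
def rep(tag=""):
    s=bot.get_state();p=Ro.from_euler("z",-YAW).apply(s["tcp_pos"]-C);f=Ro.from_euler("z",-YAW).apply(s["contact_force"])
    print(tag,round(s["t"],2),"loc",p.round(1),"F",f.round(2));return s,p,f
E
python3 - <<'E'
from h import *
bot.grip(0.0,20)
best=None
for y in (YAW+np.pi/2,YAW-np.pi/2):
    q=solve_ik(W(15,-80,200),[np.pi,0,y])
    if q is not None:
        d=abs(np.array(q)-bot.get_state()["qpos"]).max();print(y,np.round(q,2),d)
        if best is None or d<best[0]: best=(d,y)
y=best[1];print("use",y)
bot.move_ptp(W(15,-80,200),[np.pi,0,y]);rep()
print(bot.movel(W(15,-80,78),threshold=4,max_speed=80));bot.dwell(.3);rep()
for n in("top","side"): cv2.imwrite(f"pics/{n}1.png",imaging.capture(n))
a=cv2.imread("pics/side1.png")[130:290,250:400];cv2.imwrite("pics/side1c.png",cv2.resize(a,None,fx=3.7,fy=3.7,interpolation=2))
E
```

```text
1.6477963267948965 [-0.33  0.35 -0.24  0.98  0.    1.16] 1.4020843687816553
-1.4937963267948966 [-0.33  0.35 -0.24  0.98  0.   -1.98] 3.416632202916799
use 1.6477963267948965
 3.39 loc [ 15.2 -79.2 200.1] F [0.03 0.64 0.28]
False
 5.37 loc [ 15.1 -80.   78.2] F [ 0.68  0.06 -0.39]
```

View pics/side1c.png

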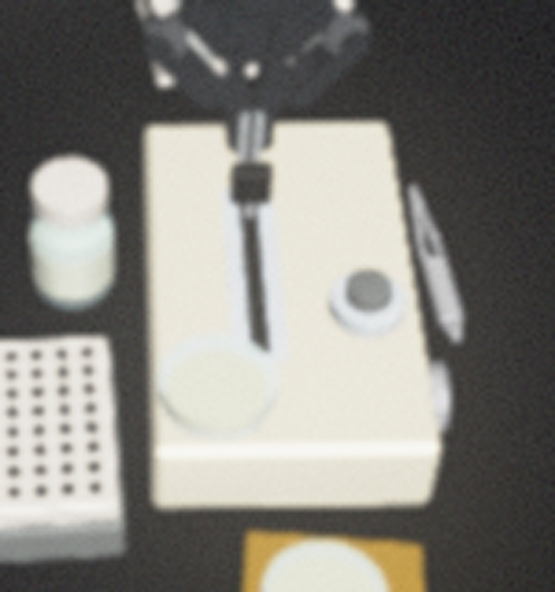

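The fingertips stand right behind the tab and in line with it (crop fingers (250,130), tab (250,183)). Next I push in small steps and log the force until the first click.

```bash
cat >> h.py <<'E'
def step(y,z=78):
    bot.movel(W(15,y,z),max_speed=20)
    F=[];
    for _ in range(4): bot.dwell(.03);F.append(Ro.from_euler("z",-YAW).apply(bot.get_state()["contact_force"])[1])
    s=bot.get_state();p=Ro.from_euler("z",-YAW).apply(s["tcp_pos"]-C)[1]
    print(round(s["t"],1),round(y,1),round(p,1),np.mean(F).round(2));return np.mean(F)
E
python3 - <<'E'
from h import *
bot.movel(W(15,-70,78),max_speed=60)
y=-70;pk=0
while y<-44:
    y+=1.5;f=step(y);pk=min(pk,f)
    if pk<-2.2 and f>-1: print("click");break
    if f<-8: print("hard");break
E
```

```text
6.2 -68.5 -68.6 -0.21
6.5 -67.0 -67.0 -0.18
6.9 -65.5 -65.5 0.12
7.3 -64.0 -64.0 -0.81
7.7 -62.5 -62.5 -0.33
8.1 -61.0 -61.3 -2.53
8.5 -59.5 -59.8 -3.66
8.8 -58.0 -58.0 -4.18
9.2 -56.5 -56.1 -2.3
9.6 -55.0 -54.3 -0.14
click
```

```bash
python3 - <<'E'
from h import *
y=-55
for lim in(-35,):
    pk=0
    while y<-32:
        y+=1.5;f=step(y);pk=min(pk,f)
        if pk<-2.2 and f>-.8: print("click");break
        if f<-8: break
im=imaging.capture("top");cv2.imwrite("pics/top2.png",im);a=im[190:300,230:375];cv2.imwrite("pics/top2c.png",cv2.resize(a,None,fx=5,fy=5,interpolation=2))
im=imaging.capture("side");a=im[130:290,250:400];cv2.imwrite("pics/side2c.png",cv2.resize(a,None,fx=3.7,fy=3.7,interpolation=2))
E
```

```text
10.0 -53.5 -53.3 0.14
10.4 -52.0 -52.0 0.11
10.8 -50.5 -50.5 -0.01
11.2 -49.0 -49.0 0.19
11.5 -47.5 -47.5 0.58
11.9 -46.0 -46.0 0.23
12.3 -44.5 -44.5 0.22
12.7 -43.0 -43.3 -2.4
13.1 -41.5 -41.8 -3.48
13.4 -40.0 -40.0 -4.1
13.8 -38.5 -38.2 -2.55
14.2 -37.0 -36.4 -0.51
click
```

View pics/side2c.png

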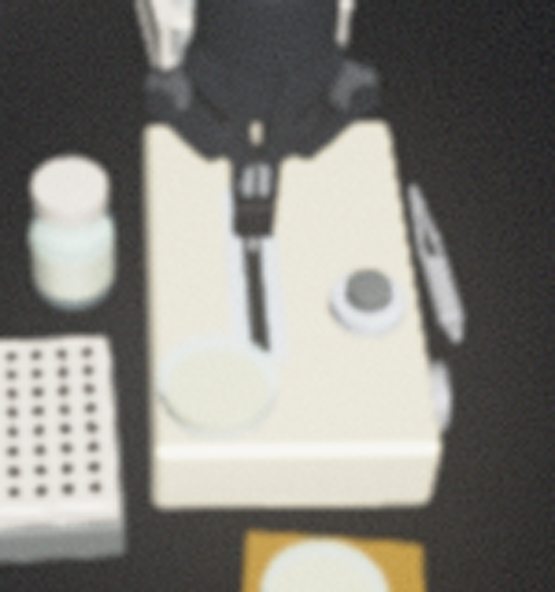

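The side view shows the tab at (253,215), still against the fingertip near the top of the second ridge. The force pattern repeats every 18 mm. One more click: stop on the drop, go a hair past half-way, then back off.

```bash
python3 - <<'E'
from h import *
y=-37;pk=0
bot.movel(W(15,-34,78),max_speed=20);bot.movel(W(15,-28,78),max_speed=20);y=-28
while y<-16.5:
    y+=1.5;f=step(y);pk=min(pk,f)
    if y>-26 and pk<-2.2 and f>-.8 and y>=-17.6: print("click");break
    if f<-8: break
for n in("top","side"):
    im=imaging.capture(n);cv2.imwrite(f"pics/{n}3.png",im)
bot.movel(W(15,-40,78),max_speed=40);bot.dwell(.3);rep()
for n,k in(("top",(190,300,230,375)),("side",(130,290,250,400))):
    im=imaging.capture(n);cv2.imwrite(f"pics/{n}4.png",im);a=im[k[0]:k[1],k[2]:k[3]];cv2.imwrite(f"pics/{n}4c.png",cv2.resize(a,None,fx=3.7,fy=3.7,interpolation=2))
E
```

```text
15.4 -26.5 -26.5 0.06
15.8 -25.0 -25.3 -2.67
16.2 -23.5 -23.8 -3.87
16.6 -22.0 -22.0 -3.76
17.0 -20.5 -20.2 -2.68
17.4 -19.0 -18.4 -0.38
17.8 -17.5 -17.3 0.59
click
 18.87 loc [ 15.  -39.8  78. ] F [ 0.59  0.22 -0.14]
```

View pics/side4c.png

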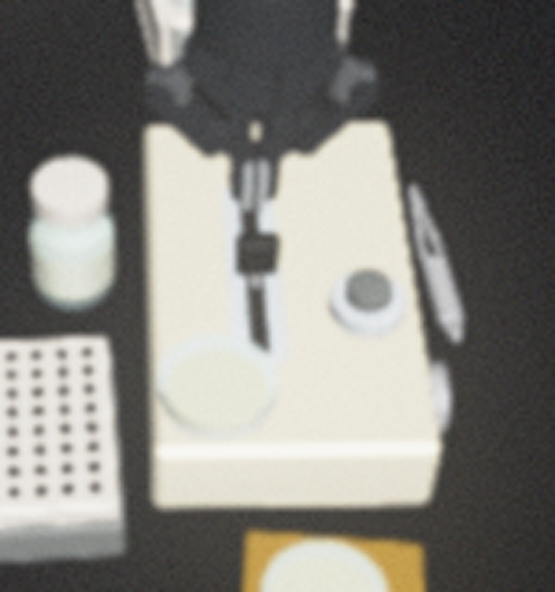

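The tab now stands free ahead of the fingers at crop (257,254); it was at (251,183) at home. I check the travel from these pixels before pressing the button.

```bash
python3 - <<'E'
from h import *
S=lambda x,y:((x+.5)/3.7-.5+250,(y+.5)/3.7-.5+130)
d=np.linalg.norm(plane("side",S(257,254),85)-plane("side",S(251,183),85));print("travel",d)
assert 47<d<61
bot.movel(W(15,-40,140),max_speed=100)
bot.movel(W(-44,30,140),max_speed=120)
bot.movel(W(-44,30,84),max_speed=80);bot.dwell(.2);rep()
for z in (80,78,76.5,75,74,73,72.2,71.5,71,70.5,70):
    bot.movel(W(-44,30,z),max_speed=20);bot.dwell(.15);_,p,f=rep(z)
    if f[2]>9: break
bot.movel(W(-44,30,140),max_speed=60);bot.dwell(.3);rep()
bot.movel(W(-120,30,200),max_speed=120);bot.dwell(.3)
im=imaging.capture("side");a=im[130:290,250:400];cv2.imwrite("pics/side5c.png",cv2.resize(a,None,fx=3.7,fy=3.7,interpolation=2));cv2.imwrite("pics/top5.png",imaging.capture("top"))
E
```

```text
travel 55.08824011986007
 21.7 loc [-43.5  29.9  84.5] F [-0.03  0.67  0.32]
80 22.2 loc [-43.4  29.9  80.3] F [1.69 0.72 2.43]
78 22.6 loc [-43.4  29.9  78.2] F [ 2.46 -0.52  2.6 ]
76.5 23.0 loc [-43.5  29.9  76.7] F [ 3.54 -0.36  3.94]
75 23.4 loc [-43.5  29.9  75.9] F [ 1.12  0.99 12.44]
 24.93 loc [-44.1  30.  139.8] F [ 0.88 -1.38 -0.52]
```

View pics/side5c.png

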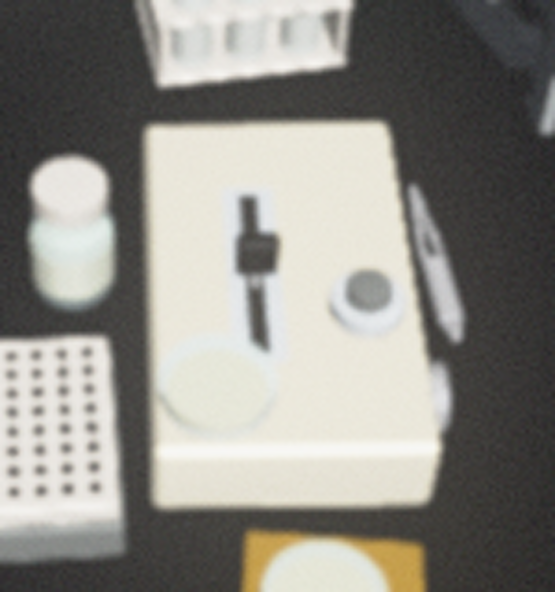

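The tab is still in place and everything is undisturbed. The press ended on a hard stop (12 N at z=76) about 5 to 6 mm after contact. I press once more in finer steps and a little harder to be sure it bottoms out.

```bash
python3 - <<'E'
from h import *
bot.movel(W(-44,30,140),max_speed=120);bot.movel(W(-44.5,30,86),max_speed=80);bot.dwell(.3);rep()
for z in np.arange(84,69,-1.):
    bot.movel(W(-44.5,30,z),max_speed=20)
    F=[]
    for _ in range(4): bot.dwell(.04);F.append(bot.get_state()["contact_force"])
    f=np.mean(F,0);print(z,bot.get_state()["tcp_pos"][2].round(2),f.round(1))
    if f[2]>22: break
cv2.imwrite("pics/press.png",cv2.resize(imaging.capture("side")[130:290,250:400],None,fx=3.7,fy=3.7,interpolation=2))
bot.movel(W(-44.5,30,140),max_speed=60);bot.movel(W(-120,30,200),max_speed=120);bot.dwell(.4);rep()
cv2.imwrite("pics/end.png",cv2.resize(imaging.capture("side")[130:290,250:400],None,fx=3.7,fy=3.7,interpolation=2))
E
```

```text
28.38 loc [-44.2  29.9  86.3] F [ 0.02 -0.29  0.26]
84.0 83.97 [0.2 0.3 0.3]
83.0 83.01 [ 0.2 -0.2  0.2]
82.0 82.08 [-0.  -0.2  0.9]
81.0 81.1 [ 0.4 -0.6  1.9]
80.0 80.07 [ 0.5 -0.2  2.8]
79.0 79.07 [1.1 0.  2.4]
78.0 78.05 [ 1.5 -0.1  3.8]
77.0 77.08 [ 1.3 -0.3  4. ]
76.0 76.04 [1.1 0.  4.9]
75.0 75.9 [-1.7  0.5 14. ]
74.0 75.71 [-3.8  0.3 22.8]
 35.61 loc [-120.    30.1  199.8] F [ 0.46  0.05 -0.53]
```

View pics/press.png

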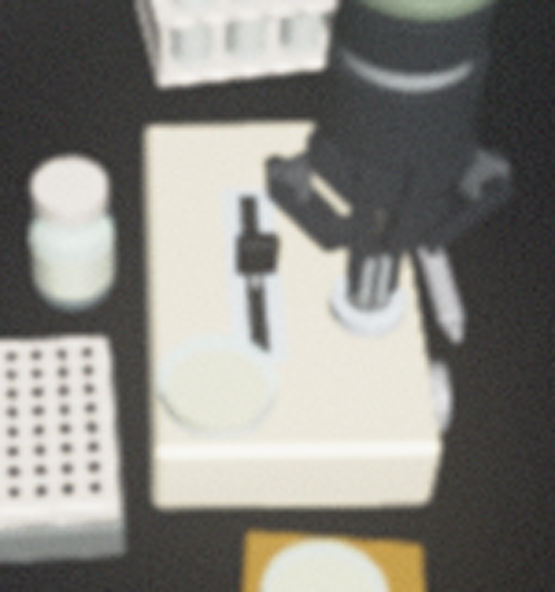

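View pics/end.png

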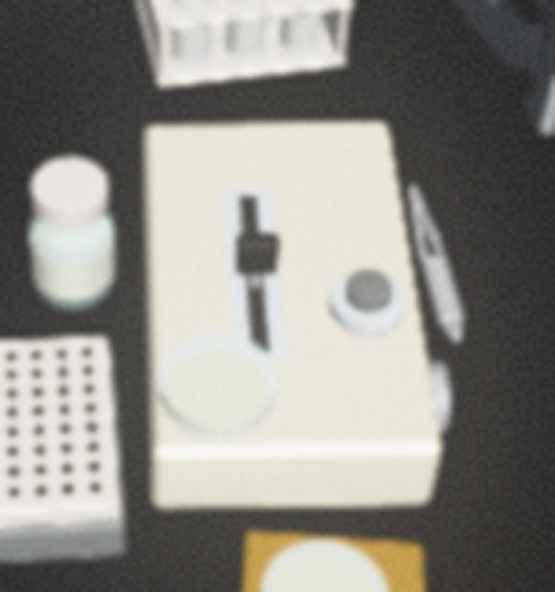

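The press went from contact at z≈82 to a hard stop at 76, which is 6 mm with the spring near 5 N. In the final picture the tab is still at (257,254) in the third notch, the button is up at (369,290), and the jar, forceps and lid dish have not moved.

```bash
python3 -c "
from bench import bot
print(bot.sign_off())"
```

```text
the job is handed in; nothing more can be done
None
```

I pushed the lever to the third click (about 55 mm of travel measured in the images) and pressed the shutter button fully down twice. It came back up, nothing else visibly moved, and I handed the job in; no verdict came back.

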